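# Free the work tray with the mallet and hold it level

## Robot

A 6-joint arm with a two-finger parallel gripper is mounted at the origin on the work surface. World frame = base frame: x ahead of the robot, y to its left, z up, the work surface at z = 0. Lengths are in m, angles in rad, forces in N, time in s.
With the tool pointing down it reaches from about 0.3 to 0.875 m from the base axis. Payload 6.4 kg.
Tool frame: the origin (TCP) lies between the finger pads; the fingertips stand 25 mm ahead of it and the grasp point (between the pads) lies 6 mm ahead of it; y points along the fingers, x is the direction in which the jaws open and shut, and the axes are right-handed (so a half turn about y gives the same grasp; the last joint's range is limited). The gripper opens to 85 mm and grips with 20 to 120 N. Pads are 22 mm wide; open, the fingers measure 114 mm over their backs; the gripper's body (76 mm by 85 mm) begins 54 mm behind the grasp point. The pads swing forward as they close: fully open they stand 13 mm farther back than shut.
Start: joints at [-1.313, 0.181, 1.607, -0, 1.354, -0.206], TCP at [0.257, -0.514, 0.256] pointing down, gripper open.
Joint ranges: [-2.99, 2.99], [-0.89, 2.07], [0.3, 2.58], [-1.14, 4.28], [0, 2.63], [-3.12, 3.12]. Speed limits (rad/s): [2.57, 2.57, 3.01, 3.14, 3.14, 3.14].

## Interface

Orientations are given as a unit quaternion [w, x, y, z].
In Python, from bench import ctrl, vision, ticket, find_in, regions_of, pinpoint gives the robot as it stands.
- The arm moves only by the tool apply_moves, never from a script. Its argument "increments" is a list of rows, each an object of numbers: "x", "y", "z": the shift along the tool's x, y, z in cm; "ax", "ay", "az": the turn, a rotation vector about the tool's x, y, z in rad; "grip": the closure, from 0 (fully open) to 1 (shut). A call has 1 to 12 rows; each row is the pose to reach, as a shift and turn from the pose measured when the call began, along the tool's axes at that moment; what a row does not reach only later rows make up. A row lasts 1/8 s, in which the tool goes at most 62.5 mm and 10.7 degrees, less where a joint would pass 70% of its speed; a pose out of reach is approached as far as the arm can. A call with a gripper value outside its range is refused whole. The fingers move at their own pace and stop on an object; the grip force is fixed at half the most. Time passes only in rows, so rows that repeat a pose let the fingers close. It gives the time, the measured TCP pose, the force and the opening at its end, in the units of the state.
- ctrl.get_obs(): the state, without advancing time (a new reading comes with each control period).
- vision.camera(name): name is "scene" or "top" or "wrist"; returns the picture (384x512x3 uint8, red, green, blue); there is no depth.
- vision.camera_params(name): a dict with "intrinsics" (3x3 intrinsics, pixels), "R" (3x3) and "t" (3): a world point X has camera coordinates R X + t. Camera axes: x right, y down, z forward; pixel columns grow to the right and rows downward; lengths in m; the calibration is good to about 2 mm. A picture is of the moment at which its call begins: read the wrist's pose just before it. camera_params takes no time and is no camera call; for the wrist camera it gives the pose at the moment of the call.
- ticket.hand_in(): hands the job in, once; it reports no verdict.
Trained networks look in the newest picture that a camera, given by its name, has taken for a name from the list of things; names that differ only in an ending like _2 or _b are one class to them, and where a whole thing is asked for, a point or a joint stands for the part that bears it (a point fixed in the world has none). Each returns a list of dicts, best first, with "p" (0 to 1); they miss things now and then, are a little off and sometimes report something else, mostly with a low value. They report only what shows in the picture. A call takes as long as a camera call. They do not tell look-alikes from the thing itself.
- find_in(camera, query): "rect" ([centre column, centre row, width, height] in pixels, round what is visible of it).
- regions_of(camera, query): "mask" (384x512 bool, what is visible of it) and "rect" ([centre column, centre row, width, height] in pixels, round what is visible of it).
- pinpoint(camera, query): "xy" ([column, row] in pixels: a listed point, or the origin of a listed thing).
The state is a dict: "time_s": time; "q": joint angles; "dq": joint speeds; "joint_efforts": joint torques, N m; "eef_pos": TCP position; "eef_rot": TCP orientation; "wrist_force": force on the tool from outside, world axes, zero at the start; "torque": the same for the moment, N m; "opening": opening from 0.0 (shut) to 1.0 (fully open).
Only numpy, scipy, OpenCV 4.12 (cv2) and the standard library are available. Lean on these libraries where they do the work, as an engineer would, in place of code of your own. Each camera call takes 0.05 s, during which the arm holds its last target.

## Task

Take the brass mallet by its handle and use its head to drive the fixture's red-capped release pin fully down; do not push the pin with the gripper itself. Put the mallet down on the bench, clear of the fixture, and let it go, then take the work tray by its wooden handle, lift it straight up out of the fixture, keeping it level so that the two rings and the copper finial in it neither spill nor topple, and finish while holding it level and still, with its underside a good 10 cm above the bench. Leave the jar, ring cone, wooden block and tin alone.

Things in the scene. Friction and masses are not known exactly. Their poses are not given: they have to be found in the camera images.
- fixture: Fixed docking fixture: wooden base 116 x 260 x 20 mm (x, y, z), origin under its centre. Brass strips (tops 30 mm above the bench) along the sides and steel blocks 60 x 40 mm, tops at 55 mm, at y = -104 and +104 mm form the tray's nest, 3 to 4 mm play. A tongue from each block hooks 8 mm over the tray's rim and blocks lifting; as the pin goes down both draw back by as much.
- pin_top (a point): Centre of the flat top of the release pin: a red cap 20 mm across, 6 mm thick on a 10 mm steel stem, upright on the fixture's -y block at x = 0, y = -105 mm of the fixture, its top 80 mm above the bench at the start (25 mm above the block).
- pin (a joint): How far the pin is driven down, m: 0 at the start, 0.012 at its stop; fully down is 0.010 or more, and the tray is then free. It takes about 4 N at first, 5.5 N at the stop (spring and friction), and stays where it is left.
- carrier_handle (a point): Centre of the grip of the tray's handle: an upright wooden fin 16 mm thick (x), 46 mm long (y), 36 mm high, on a stem 10 x 20 mm. This point is 52 mm, the fin's top 70 mm above the tray's underside (72 and 90 mm above the bench while docked). Axes are the tray's: z up, y along it; docked, they agree with the fixture's within 3 degrees.
- carrier_tray (a point): Centre of the underside of the aluminium tray, 90 x 160 mm (x, y), floor 4 mm, rim 4 mm thick, rim top 12 mm above the underside. Tray and handle weigh about 220 g, balanced about the handle; a grip of 30 to 50 N is plenty, and a harder one makes it tremble. At the start the underside lies on the fixture's base, 20 mm above the bench.
- mallet_head (a point): Centre of the mallet's head, a brass cylinder with black rubber faces, 44 mm in diameter, 60 mm long. The mallet stands on one face, head axis (its own z) upright, so this point is 30 mm above the bench. It weighs about 300 g, most of it in the head, and balances about 7 mm from the head's centre towards the handle.
- mallet_handle (a point): Point on the mallet's level wooden handle 43 mm from the head's axis towards the handle's free end, 30 mm above the bench. The handle is 16 mm wide (mallet's y) and 18 mm high, and runs from the head along the mallet's -x to 155 mm from the head's axis.
- ring_a_mid (a point): Centre of a brass ring lying flat in the tray, 26 mm outside, 18 mm inside, 8 mm high, at the pin's end of the tray.
- ring_b_mid (a point): Centre of a steel ring lying flat in the tray, same sizes as the brass one, at the pin's end of the tray.
- finial_mid (a point): Centre of a copper finial 24 mm in diameter and 32 mm high, standing at the other end of the tray; z along its axis.
- jar_mid (a point): Centre of an amber glass jar with a steel cap, 52 mm in diameter, 75 mm high, to be left alone.
- cone_mid (a point): Centre of a standing steel ring cone, foot 50 mm in diameter, 112 mm high, to be left alone.
- block_mid (a point): Centre of a pale wooden block 60 x 60 x 40 mm, to be left alone.
- tin_mid (a point): Centre of a green tin 60 mm in diameter, 50 mm high, to be left alone.
There are look-alikes about, which are no part of the job. Of the things that look like the part that bears carrier_handle, the larger one is meant.

How it is judged:
By the outcome, as a careful person would: the job done as asked, in the order asked, and still so for the second after the job is handed in, while the arm keeps its last pose, push and grip.
It also fails if it takes over 67 s, if anything falls off the work surface, if the arm or the gripper's body presses on something with over 40 N, if the wrist force passes 120 N, or if a joint passes its speed limit or range.

## Working session

There is one attempt and no reset: what is moved stays moved. The work goes in short steps, Python scripts to look and compute and a tool call to move; the robot and the scene stay as the last step left them, time stands still between calls to the robot, and variables do not carry over. Pictures are saved under pics/ and viewed, and the job is handed in when it is done.

Besides the shell and the picture viewer there is one more tool, called by a JSON object that holds its "method" and its "body". apply_moves: Moves the arm, as the interface text tells. Its arguments: {"type":"object","properties":{"increments":{"type":"array","items":{"type":"object","properties":{"x":{"type":"number"},"y":{"type":"number"},"z":{"type":"number"},"ax":{"type":"number"},"ay":{"type":"number"},"az":{"type":"number"},"grip":{"type":"number"}}}}},"required":["increments"]}

```bash
ls; mkdir -p pics
cat > h.py <<'E'
import numpy as np, cv2
from bench import ctrl, vision, ticket, find_in, regions_of, pinpoint
def snap(cam,name):
    im=vision.camera(cam); cv2.imwrite(f'pics/{name}.png',im[:,:,::-1]); return im
def ray(P,uv):
    K,R,t=[np.array(P[k],float) for k in('intrinsics','R','t')]
    d=R.T@np.linalg.inv(K)@np.array([uv[0],uv[1],1.]); return -R.T@t,d
def onz(P,uv,z):
    c,d=ray(P,uv); return c+d*(z-c[2])/d[2]
def proj(P,X):
    K,R,t=[np.array(P[k],float) for k in('intrinsics','R','t')]
    p=K@(R@np.array(X)+t); return p[:2]/p[2]
def tri(l):
    A=np.zeros((3,3));b=np.zeros(3)
    for P,uv in l:
        c,d=ray(P,uv); d/=np.linalg.norm(d); M=np.eye(3)-np.outer(d,d); A+=M;b+=M@c
    return np.linalg.solve(A,b)
E
python3 - <<'E'
from h import *
o=ctrl.get_obs();print(o)
for c in('scene','top','wrist'):
    snap(c,c+'0');P=vision.camera_params(c);print(c,P['intrinsics'][0],(-np.array(P['R']).T@P['t']))
for c in('scene','top'):
    P=vision.camera_params(c)
    for q,z in(('pin_top',.08),('carrier_handle',.072),('mallet_head',.03),('mallet_handle',.03)):
        for r in pinpoint(c,q)[:3]: print(c,q,round(r['p'],2),np.round(r['xy'],1),np.round(onz(P,r['xy'],z),4))
E
```

```text
pics
{'time_s': 0.0, 'q': array([-1.31330237e+00,  1.81538427e-01,  1.60800463e+00, -1.48628687e-05,
        1.35377116e+00, -2.06323998e-01]), 'dq': array([-0.00125658,  0.00116569,  0.00055856, -0.00036687,  0.00100353,
       -0.00076101]), 'joint_efforts': array([ 1.04107581e-03, -4.44857633e+01, -3.51336980e+01, -2.31839731e-04,
        9.15036479e-03,  4.49256888e-06]), 'eef_pos': array([ 0.25710464, -0.5137577 ,  0.2553872 ]), 'eef_rot': array([ 0.60194851, -0.60111747,  0.37214049, -0.3712509 ]), 'wrist_force': array([ 0.24715316, -0.02742138, -0.77671044]), 'torque': array([-0.03331373,  0.01192484, -0.00358844]), 'opening': 1.0023683118879003}
scene [432.630449    0.        261.2145902] [1.15056066 0.19288031 0.6905855 ]
top [347.68519444   0.         252.6410991 ] [ 0.38764651 -0.04707447  0.9345436 ]
wrist [305.17060542   0.         253.95596265] [ 0.33163346 -0.47744174  0.3738374 ]
scene pin_top 0.48 [310. 230.] [0.6041 0.0651 0.08  ]
scene carrier_handle 0.86 [362.5 241.6] [0.5878 0.1631 0.072 ]
scene carrier_handle 0.82 [410.1 198.2] [0.4343 0.2283 0.072 ]
scene mallet_head 0.82 [213.2 193.9] [ 0.5373 -0.179   0.03  ]
scene mallet_handle 0.66 [219.  183.6] [ 0.5012 -0.1825  0.03  ]
top pin_top 0.57 [206.9 170.3] [0.6034 0.0631 0.08  ]
top carrier_handle 0.75 [167.8 174.8] [0.5917 0.1629 0.072 ]
top carrier_handle 0.73 [138.4 252.4] [0.3964 0.2221 0.072 ]
top mallet_head 0.9 [306.5 194.4] [ 0.5554 -0.1966  0.03  ]
top mallet_handle 0.97 [299.1 209.8] [ 0.5139 -0.1766  0.03  ]
```

View pics/scene0.png

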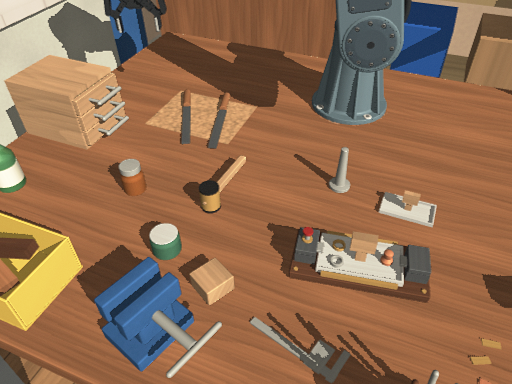

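View pics/top0.png

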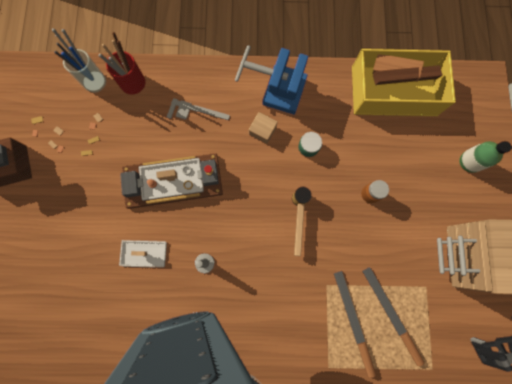

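Run:
```python
from h import *
t=cv2.imread('pics/top0.png');s=cv2.imread('pics/scene0.png')
def crop(im,x0,y0,w,h,sz): return cv2.resize(im[y0:y0+h,x0:x0+w],sz,interpolation=cv2.INTER_CUBIC)
a=crop(t,115,145,120,130,(390,420)); b=crop(s,280,170,165,130,(400,315))
b=cv2.copyMakeBorder(b,0,105,0,0,cv2.BORDER_CONSTANT)
cv2.imwrite('pics/c1.png',np.hstack([a,b]))
a=crop(t,265,175,75,95,(390,494)); b=crop(s,190,145,70,80,(400,457)); b=cv2.copyMakeBorder(b,0,37,0,0,cv2.BORDER_CONSTANT)
cv2.imwrite('pics/c2.png',np.hstack([a,b]))
PT=vision.camera_params('top');PS=vision.camera_params('scene')
print('tri carrier',tri([(PT,[167.8,174.8]),(PS,[362.5,241.6])]),'pin',tri([(PT,[206.9,170.3]),(PS,[310,230])]),'small',tri([(PT,[138.4,252.4]),(PS,[410.1,198.2])]),'mh',tri([(PT,[306.5,194.4]),(PS,[213.2,193.9])]))
for q in('jar_mid','cone_mid','block_mid','tin_mid','ring_a_mid','ring_b_mid','finial_mid','fixture'):
  for c,P in(('top',PT),('scene',PS)):
    for r in pinpoint(c,q)[:2]: print(c,q,round(r['p'],2),np.round(r['xy'],1),np.round(onz(P,r['xy'],.03),3))
for c in('top','scene'):
  for q in('mallet_head','fixture'):
    for r in find_in(c,q)[:2]:print(c,q,r)
```

```text
tri carrier [0.59087259 0.16272959 0.07508823] pin [0.60345003 0.06407909 0.078908  ] small [0.39691092 0.23103755 0.04016365] mh [ 0.54923331 -0.1841382   0.04132749]
top jar_mid 0.71 [371.6 192.5] [ 0.564 -0.37   0.03 ]
scene jar_mid 0.92 [133.5 174.3] [ 0.548 -0.384  0.03 ]
top cone_mid 0.87 [200.2 262.4] [0.374 0.076 0.03 ]
top cone_mid 0.19 [152.2 182.2] [0.581 0.213 0.03 ]
scene cone_mid 0.57 [344.7 165.5] [0.328 0.069 0.03 ]
top block_mid 0.83 [259.3 129. ] [ 0.736 -0.069  0.03 ]
scene block_mid 0.58 [210.7 278.3] [ 0.743 -0.079  0.03 ]
top tin_mid 0.87 [310.3 144. ] [ 0.695 -0.209  0.03 ]
scene tin_mid 0.77 [165.7 242.5] [ 0.7   -0.202  0.03 ]
top ring_a_mid 0.41 [192.2 183.1] [0.58  0.107 0.03 ]
scene ring_a_mid 0.47 [337.4 241.5] [0.568 0.115 0.03 ]
top ring_b_mid 0.52 [182.4 170.6] [0.614 0.135 0.03 ]
scene ring_b_mid 0.45 [337.  261.8] [0.618 0.127 0.03 ]
top finial_mid 0.65 [151.8 182.2] [0.581 0.214 0.03 ]
scene finial_mid 0.65 [385.6 254.7] [0.566 0.21  0.03 ]
scene finial_mid 0.47 [357.4 266.8] [0.615 0.166 0.03 ]
scene fixture 0.93 [356.7 265.1] [0.612 0.164 0.03 ]
top mallet_head {'rect': [301.4, 220.1, 18.1, 71.8], 'p': 0.56}
top fixture {'rect': [171.2, 181.2, 101.9, 58.2], 'p': 0.89}
scene mallet_head {'rect': [222.3, 186.4, 47.7, 59.5], 'p': 0.8}
scene fixture {'rect': [359.8, 264.5, 147.5, 72.6], 'p': 0.95}
```

View pics/c1.png

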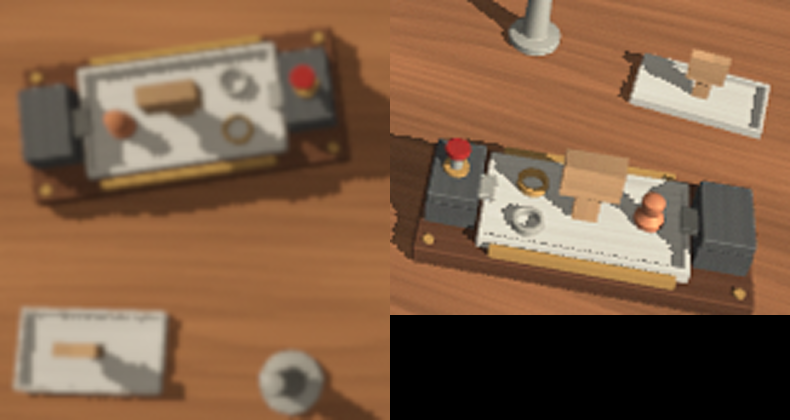

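View pics/c2.png

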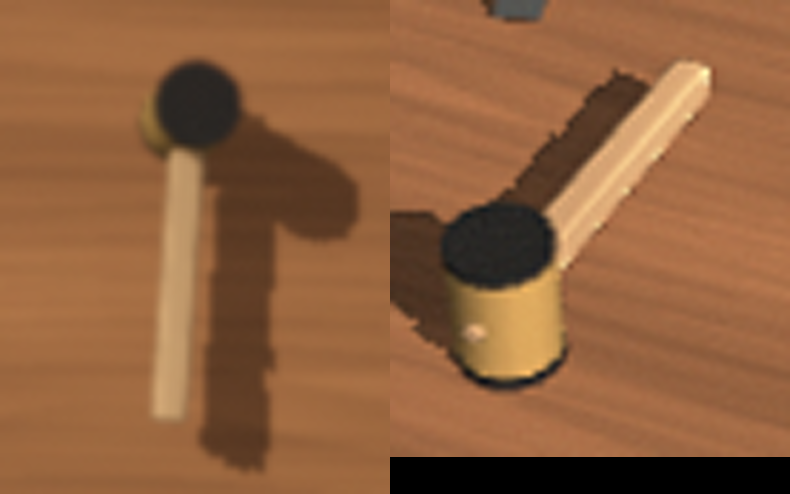

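```bash
cat >> h.py <<'E'
from scipy.spatial.transform import Rotation as Ro
def pose():
    o=ctrl.get_obs(); q=o['eef_rot']; return np.array(o['eef_pos']),Ro.from_quat([q[1],q[2],q[3],q[0]]),o
def goto(grasp,yawx,back=.006):
    """grasp point wanted, jaw (tool x) direction angle in world; tool y down. Prints shift cm and turn"""
    p,R,o=pose()
    best=None
    for k in(0,np.pi):
        x=np.array([np.cos(yawx+k),np.sin(yawx+k),0]);y=np.array([0,0,-1.]);z=np.cross(x,y)
        T=Ro.from_matrix(np.c_[x,y,z]); rv=(R.inv()*T).as_rotvec()
        if best is None or np.linalg.norm(rv)<np.linalg.norm(best): best=rv
    tgt=np.array(grasp)+[0,0,back]
    print('shift cm',np.round(R.inv().apply(tgt-p)*100,2),'turn',np.round(best,4),'from',np.round(p,4),'t',o['time_s'])
E
python3 - <<'E'
from h import *
p,R,o=pose(); print(R.as_matrix().round(3))
PT=vision.camera_params('top');PS=vision.camera_params('scene')
print('headtop T',onz(PT,[303.1,195.2],.06),'S',onz(PS,[190+498/5.714,145+245/5.714],.06))
a=onz(PT,[300.6,204.2],.039);b=onz(PT,[297.1,255.4],.039);print(a,b)
print('S handle end',onz(PS,[190+690/5.714,145+75/5.714],.039))
h=onz(PT,[303.1,195.2],.06);d=(h-b)[:2];print(np.linalg.norm(d),np.degrees(np.arctan2(d[1],d[0])),np.degrees(np.arctan2(*(a-b)[1::-1])))
E
```

```text
[[ 0.447 -0.     0.894]
 [-0.894 -0.     0.447]
 [ 0.    -1.    -0.   ]]
headtop T [ 0.5476128  -0.18292203  0.06      ] S [ 0.49569887 -0.04224525  0.06      ]
[ 0.52747711 -0.17939418  0.039     ] [ 0.39601872 -0.16925241  0.039     ]
S handle end [ 0.34285399 -0.01280544  0.039     ]
0.15220913730566635 -5.15257158578056 -4.41152819598949
```

View pics/wrist0.png

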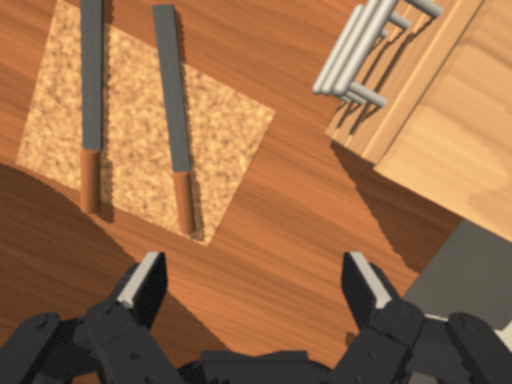

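Run:
```python
from h import *
PS=vision.camera_params('scene')
print('S head',onz(PS,[190+108/5.714,145+245/5.714],.06),'end',onz(PS,[190+300/5.714,145+75/5.714],.039))
goto([.5047,-.1795,.13],np.radians(85.4))
```

```text
S head [ 0.55150813 -0.17948661  0.06      ] end [ 0.40509446 -0.16615723  0.039     ]
shift cm [-18.87  12.03  37.11] turn [0.     0.5441 0.    ] from [ 0.2572 -0.5143  0.2563] t 1.55
```

{"method": "apply_moves", "body": {"increments": [{"x": -18.9,"y": 12,"z": 37.1,"ay": 0.544},{"x": -18.9,"y": 12,"z": 37.1,"ay": 0.544},{"x": -18.9,"y": 12,"z": 37.1,"ay": 0.544},{"x": -18.9,"y": 12,"z": 37.1,"ay": 0.544},{"x": -18.9,"y": 12,"z": 37.1,"ay": 0.544},{"x": -18.9,"y": 12,"z": 37.1,"ay": 0.544},{"x": -18.9,"y": 12,"z": 37.1,"ay": 0.544},{"x": -18.9,"y": 12,"z": 37.1,"ay": 0.544},{"x": -18.9,"y": 12,"z": 37.1,"ay": 0.544},{"x": -18.9,"y": 12,"z": 37.1,"ay": 0.544}]}}

```text
invalid input
```

Run:
```python
from h import *
P=vision.camera_params('wrist'); snap('wrist','w1')
print(pose()[2]['dq'].round(3))
for q in('mallet_head','mallet_handle'):
    for r in pinpoint('wrist',q)[:2]: print(q,r, onz(P,r['xy'],.03))
print(proj(P,[.5476,-.183,.06]),proj(P,[.396,-.169,.039]),proj(P,[.5047,-.1795,.03]))
goto([.5047,-.1795,.13],np.radians(85.4))
```

```text
[ 0.     0.     0.001 -0.     0.001  0.   ]
[  -9.16093173 -450.26467354] [ -42.20259898 -157.67919876] [   6.8488846  -307.08304362]
shift cm [-18.87  12.03  37.11] turn [0.     0.5441 0.    ] from [ 0.2573 -0.5143  0.2563] t 1.7
```

View pics/w1.png

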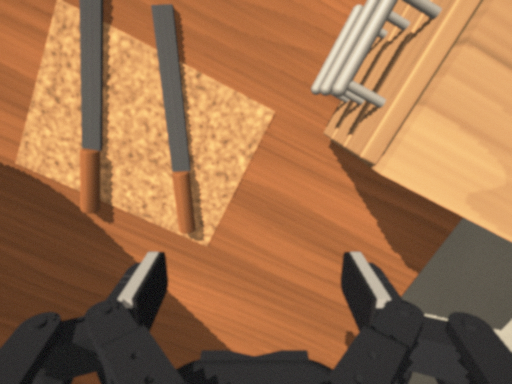

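The call was refused ("invalid input"); I'll give every key.

{"method": "apply_moves", "body": {"increments": [{"x": -18.9,"y": 12,"z": 37.1,"ax": 0,"ay": 0.544,"az": 0,"grip": 0},{"x": -18.9,"y": 12,"z": 37.1,"ax": 0,"ay": 0.544,"az": 0,"grip": 0},{"x": -18.9,"y": 12,"z": 37.1,"ax": 0,"ay": 0.544,"az": 0,"grip": 0},{"x": -18.9,"y": 12,"z": 37.1,"ax": 0,"ay": 0.544,"az": 0,"grip": 0},{"x": -18.9,"y": 12,"z": 37.1,"ax": 0,"ay": 0.544,"az": 0,"grip": 0},{"x": -18.9,"y": 12,"z": 37.1,"ax": 0,"ay": 0.544,"az": 0,"grip": 0},{"x": -18.9,"y": 12,"z": 37.1,"ax": 0,"ay": 0.544,"az": 0,"grip": 0},{"x": -18.9,"y": 12,"z": 37.1,"ax": 0,"ay": 0.544,"az": 0,"grip": 0},{"x": -18.9,"y": 12,"z": 37.1,"ax": 0,"ay": 0.544,"az": 0,"grip": 0},{"x": -18.9,"y": 12,"z": 37.1,"ax": 0,"ay": 0.544,"az": 0,"grip": 0}]}}

```text
time_s: 2.95
eef_pos: [0.5043, -0.1806, 0.1369]
eef_rot: [-0.479, 0.479, -0.52, 0.52]
wrist_force: [-0.0, -0.5, -0.4]
opening: 1.0
```

Run:
```python
from h import *
P=vision.camera_params('wrist'); snap('wrist','w2')
for q in('mallet_head','mallet_handle'):
    for r in pinpoint('wrist',q)[:2]: print(q,r, onz(P,r['xy'],.03))
print(proj(P,[.5476,-.183,.06]),proj(P,[.396,-.169,.039]),proj(P,[.5047,-.1795,.039]))
goto([.5047,-.1795,.03],np.radians(85.4))
```

```text
mallet_head {'xy': [249.9, 145.5], 'p': 0.87} [ 0.54827858 -0.18169603  0.03      ]
mallet_handle {'xy': [253.0, 197.6], 'p': 0.65} [ 0.50730133 -0.18059419  0.03      ]
[251.46937522 154.41045985] [250.29915184 321.98476632] [251.82462241 204.91731839]
shift cm [-0.12 10.08  0.03] turn [-0.0007 -0.002   0.0005] from [ 0.5042 -0.1806  0.1368] t 3.1
```

View pics/w2.png

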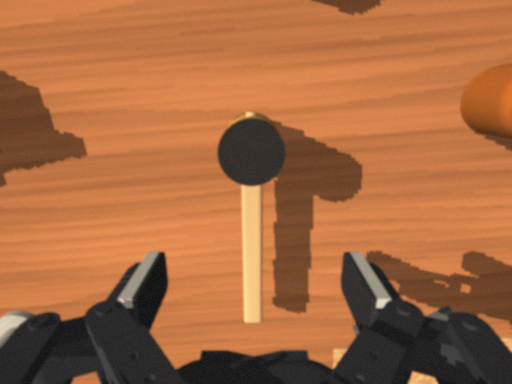

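The picture shows the mallet face at (251,151), handle straight down col 252 to row 321, centred between the fingers. Descend and grip.

{"method": "apply_moves", "body": {"increments": [{"x": -0.1,"y": 5,"z": 0.25,"ax": 0,"ay": 0,"az": 0,"grip": 0.3},{"x": -0.1,"y": 8.5,"z": 0.25,"ax": 0,"ay": 0,"az": 0,"grip": 0.3},{"x": -0.1,"y": 10.1,"z": 0.25,"ax": 0,"ay": 0,"az": 0,"grip": 0.3},{"x": -0.1,"y": 10.1,"z": 0.25,"ax": 0,"ay": 0,"az": 0,"grip": 0.4},{"x": -0.1,"y": 10.1,"z": 0.25,"ax": 0,"ay": 0,"az": 0,"grip": 1},{"x": -0.1,"y": 10.1,"z": 0.25,"ax": 0,"ay": 0,"az": 0,"grip": 1},{"x": -0.1,"y": 10.1,"z": 0.25,"ax": 0,"ay": 0,"az": 0,"grip": 1},{"x": -0.1,"y": 10.1,"z": 0.25,"ax": 0,"ay": 0,"az": 0,"grip": 1},{"x": -0.1,"y": 10.1,"z": 0.25,"ax": 0,"ay": 0,"az": 0,"grip": 1},{"x": -0.1,"y": 10.1,"z": 0.25,"ax": 0,"ay": 0,"az": 0,"grip": 1}]}}

```text
time_s: 4.35
eef_pos: [0.508, -0.1804, 0.0374]
eef_rot: [-0.479, 0.479, -0.519, 0.521]
wrist_force: [-1.8, 1.0, 6.5]
opening: 0.173
```

{"method": "apply_moves", "body": {"increments": [{"x": 0,"y": -1,"z": 0,"ax": 0,"ay": 0,"az": 0,"grip": 1},{"x": 0,"y": -3,"z": 0,"ax": 0,"ay": 0,"az": 0,"grip": 1},{"x": 0,"y": -6,"z": 0,"ax": 0,"ay": 0,"az": 0,"grip": 1},{"x": 0,"y": -9,"z": 0,"ax": 0,"ay": 0,"az": 0,"grip": 1},{"x": 0,"y": -12,"z": 0,"ax": 0,"ay": 0,"az": 0,"grip": 1},{"x": 0,"y": -13,"z": 0,"ax": 0,"ay": 0,"az": 0,"grip": 1},{"x": 0,"y": -13,"z": 0,"ax": 0,"ay": 0,"az": 0,"grip": 1}]}}

```text
time_s: 5.22
eef_pos: [0.5076, -0.1802, 0.1677]
eef_rot: [-0.479, 0.479, -0.519, 0.522]
wrist_force: [0.1, 0.3, -3.7]
opening: 0.176
```

Run:
```python
from h import *
P=vision.camera_params('wrist'); w=snap('wrist','w3'); s=snap('scene','s3');t=snap('top','t3')
a=cv2.resize(w,(400,300)); b=cv2.resize(s[100:250,130:330],(400,300)); cv2.imwrite('pics/m3.png',np.hstack([a,b])[:,:,::-1])
p,R,o=pose();print(p,R.as_matrix().round(4),o['wrist_force'],o['torque'])
for c in('wrist','scene','top'):
  for r in pinpoint(c,'pin_top')[:2]: print(c,r,onz(vision.camera_params(c),r['xy'],.08))
PT=vision.camera_params('top')
T=t[155:210,115:230];cv2.imwrite('pics/t3c.png',cv2.resize(T,(805,385),interpolation=cv2.INTER_CUBIC)[:,:800,::-1])
```

```text
[ 0.50665007 -0.17960624  0.16581926] [[-8.210e-02  7.000e-04  9.966e-01]
 [-9.966e-01 -5.000e-04 -8.210e-02]
 [ 5.000e-04 -1.000e+00  7.000e-04]] [ 0.15676613  1.2791611  -2.98507325] [ 0.01669232  0.14078542 -0.02223887]
scene {'xy': [310.3, 230.3], 'p': 0.45} [0.60465472 0.06589576 0.08      ]
top {'xy': [209.8, 167.2], 'p': 0.63} [0.61163819 0.05609461 0.08      ]
```

View pics/m3.png

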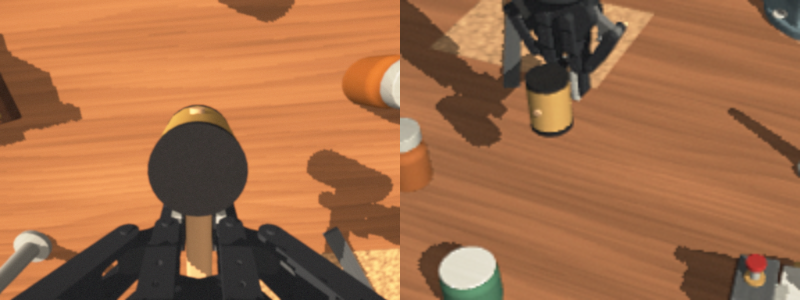

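View pics/t3c.png

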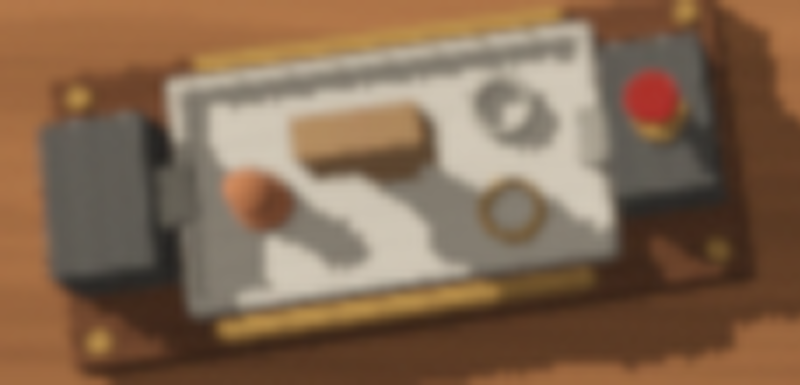

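Run:
```python
from h import *
for c,(x0,y0,x1,y1) in(('top3',(195,155,225,185)),('scene3',(295,220,325,245))):
    im=cv2.imread('pics/'+c[0]+'3.png').astype(int); cam=c[:-1]
    s=im[y0:y1,x0:x1]; m=(s[...,2]>110)&(s[...,1]<60)&(s[...,0]<70)
    ys,xs=np.nonzero(m); u=[(xs.min()+xs.max())/2+x0,(ys.min()+ys.max())/2+y0]; uc=[xs.mean()+x0,ys.mean()+y0]
    print(cam,len(xs),xs.min()+x0,xs.max()+x0,ys.min()+y0,ys.max()+y0,uc,onz(vision.camera_params(cam),uc,.078))
P=vision.camera_params('top')
# block & base corners from top crop
g=lambda x,y:[115+x/7,155+y/7]
f=[onz(P,g(*q),.02)[:2] for q in((78,98),(98,343),(685,10),(718,250))]
print(np.round(f,4),np.mean(f,0))
l=np.mean(f[:2],0);r=np.mean(f[2:],0);d=l-r;print('yaw',np.degrees(np.arctan2(-d[0],d[1])))
print('fin top',onz(P,g(358,124),.09), 'edges',onz(P,g(292,132),.09),onz(P,g(420,113),.09))
```

```text
top 32 205 210 166 171 [np.float64(207.625), np.float64(168.65625)] [0.60824439 0.06169285 0.078     ]
scene 66 303 312 227 235 [np.float64(307.469696969697), np.float64(230.75757575757575)] [0.60600952 0.06086009 0.078     ]
[[0.6179 0.2888]
 [0.5226 0.2731]
 [0.6578 0.0562]
 [0.5629 0.04  ]] [0.59031802 0.1645079 ]
yaw 9.763053260687645
fin top [0.59271997 0.16296901 0.09      ] edges [0.58934231 0.18619306 0.09      ] [0.59717631 0.14118827 0.09      ]
```

Run:
```python
from h import *
goto([.5655,.064,.145],np.radians(85.3),0)
```

```text
shift cm [-24.78   2.1    3.83] turn [-0.0013 -0.0002  0.0007] from [ 0.507  -0.1798  0.1662] t 5.525
```

{"method": "apply_moves", "body": {"increments": [{"x": -5,"y": 0,"z": 0.8,"ax": 0,"ay": 0,"az": 0,"grip": 1},{"x": -10,"y": 0,"z": 1.6,"ax": 0,"ay": 0,"az": 0,"grip": 1},{"x": -15,"y": 0,"z": 2.4,"ax": 0,"ay": 0,"az": 0,"grip": 1},{"x": -20,"y": 0.5,"z": 3.2,"ax": 0,"ay": 0,"az": 0,"grip": 1},{"x": -23.5,"y": 1,"z": 3.6,"ax": 0,"ay": 0,"az": 0,"grip": 1},{"x": -24.8,"y": 1.6,"z": 3.8,"ax": 0,"ay": 0,"az": 0,"grip": 1},{"x": -24.8,"y": 2.1,"z": 3.8,"ax": 0,"ay": 0,"az": 0,"grip": 1},{"x": -24.8,"y": 2.1,"z": 3.8,"ax": 0,"ay": 0,"az": 0,"grip": 1}]}}

```text
time_s: 6.52
eef_pos: [0.5647, 0.0631, 0.1442]
eef_rot: [-0.478, 0.479, -0.52, 0.521]
wrist_force: [-0.9, 0.2, -2.4]
opening: 0.174
```

Run:
```python
from h import *
s=snap('scene','s4');t=snap('top','t4')
a=cv2.resize(s[150:300,270:450],(480,400),interpolation=cv2.INTER_CUBIC); b=cv2.resize(t[140:230,150:240],(320,320),interpolation=cv2.INTER_CUBIC);b=cv2.copyMakeBorder(b,0,80,0,0,cv2.BORDER_CONSTANT)
cv2.imwrite('pics/m4.png',np.hstack([a,b])[:,:,::-1]); print(pose()[0],pose()[2]['wrist_force'])
print(proj(vision.camera_params('scene'),[.6075,.061,.08]),proj(vision.camera_params('scene'),[.6075,.061,.107]))
```

```text
[0.5652132  0.06294351 0.14501001] [-0.06151923  0.26972826 -3.05513075]
[307.36953267 230.60953009] [308.35401635 220.77319426]
```

View pics/m4.png

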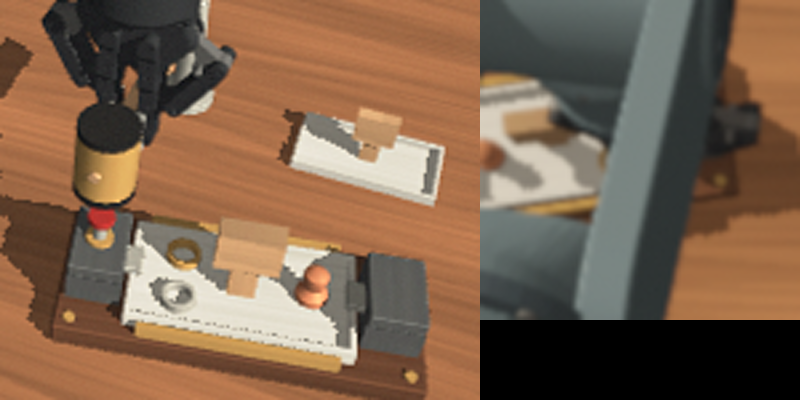

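The head sits above the red cap (scene crop: head bottom ~ (104,185), cap (101,218)). Drive down in small steps.

{"method": "apply_moves", "body": {"increments": [{"x": 0,"y": 1.5,"z": 0.2,"ax": 0,"ay": 0,"az": 0,"grip": 1},{"x": 0,"y": 2.2,"z": 0.2,"ax": 0,"ay": 0,"az": 0,"grip": 1},{"x": 0,"y": 2.6,"z": 0.2,"ax": 0,"ay": 0,"az": 0,"grip": 1},{"x": 0,"y": 2.8,"z": 0.2,"ax": 0,"ay": 0,"az": 0,"grip": 1},{"x": 0,"y": 3,"z": 0.2,"ax": 0,"ay": 0,"az": 0,"grip": 1},{"x": 0,"y": 3.2,"z": 0.2,"ax": 0,"ay": 0,"az": 0,"grip": 1},{"x": 0,"y": 3.4,"z": 0.2,"ax": 0,"ay": 0,"az": 0,"grip": 1},{"x": 0,"y": 3.4,"z": 0.2,"ax": 0,"ay": 0,"az": 0,"grip": 1}]}}

```text
time_s: 7.62
eef_pos: [0.5675, 0.0627, 0.111]
eef_rot: [-0.479, 0.478, -0.52, 0.521]
wrist_force: [-0.6, -0.7, -0.9]
opening: 0.175
```

{"method": "apply_moves", "body": {"increments": [{"x": 0,"y": 0.2,"z": 0,"ax": 0,"ay": 0,"az": 0,"grip": 1},{"x": 0,"y": 0.4,"z": 0,"ax": 0,"ay": 0,"az": 0,"grip": 1},{"x": 0,"y": 0.6,"z": 0,"ax": 0,"ay": 0,"az": 0,"grip": 1},{"x": 0,"y": 0.6,"z": 0,"ax": 0,"ay": 0,"az": 0,"grip": 1}]}}

```text
time_s: 8.12
eef_pos: [0.5675, 0.0628, 0.1053]
eef_rot: [-0.479, 0.478, -0.52, 0.521]
wrist_force: [-3.9, -1.4, 5.3]
opening: 0.174
```

Run:
```python
from h import *
s=snap('scene','s5')
a=cv2.resize(s[180:300,280:440],(800,600),interpolation=cv2.INTER_CUBIC)
cv2.imwrite('pics/m5.png',a[:,:,::-1]); print(pose()[0],pose()[2]['wrist_force'],pose()[2]['torque'])
```

```text
[0.56754544 0.06273106 0.10537611] [-4.42368708  0.01315675  4.87742714] [-0.03742044  0.46029965  0.05094361]
```

View pics/m5.png

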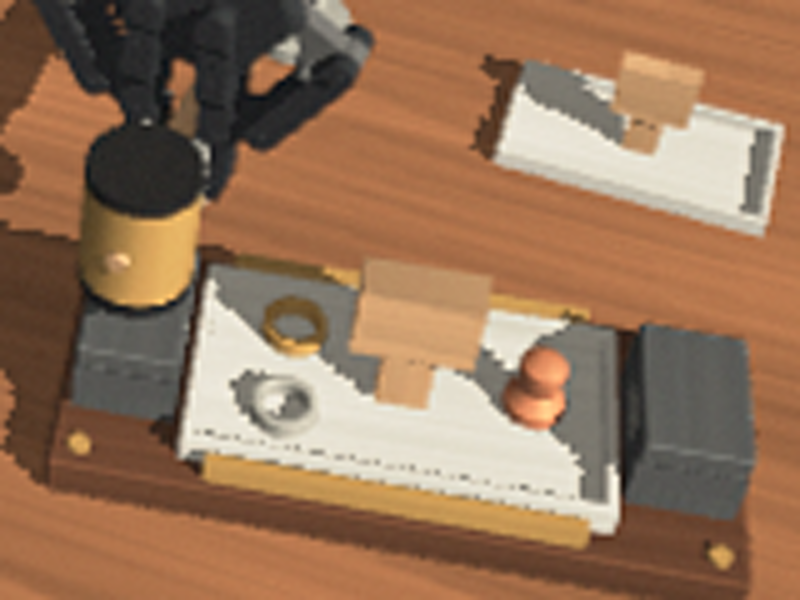

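Tongues have drawn back off the rim. Press 2 mm further to the stop, then lift.

{"method": "apply_moves", "body": {"increments": [{"x": 0,"y": 0.1,"z": 0,"ax": 0,"ay": 0,"az": 0,"grip": 1},{"x": 0,"y": 0.2,"z": 0,"ax": 0,"ay": 0,"az": 0,"grip": 1},{"x": 0,"y": 0.2,"z": 0,"ax": 0,"ay": 0,"az": 0,"grip": 1}]}}

```text
time_s: 8.55
eef_pos: [0.5675, 0.0628, 0.1051]
eef_rot: [-0.479, 0.479, -0.52, 0.521]
wrist_force: [-10.6, -0.7, 16.2]
opening: 0.178
```

Hard stop (force rose to ~19 N with no motion). Lift.

{"method": "apply_moves", "body": {"increments": [{"x": 0,"y": -1,"z": 0,"ax": 0,"ay": 0,"az": 0,"grip": 1},{"x": 0,"y": -3,"z": 0,"ax": 0,"ay": 0,"az": 0,"grip": 1},{"x": 0,"y": -5,"z": 0,"ax": 0,"ay": 0,"az": 0,"grip": 1},{"x": 0,"y": -6,"z": 0,"ax": 0,"ay": 0,"az": 0,"grip": 1},{"x": 0,"y": -6,"z": 0,"ax": 0,"ay": 0,"az": 0,"grip": 1}]}}

```text
time_s: 9.18
eef_pos: [0.5678, 0.0628, 0.1655]
eef_rot: [-0.479, 0.478, -0.519, 0.521]
wrist_force: [0.5, -0.1, -3.4]
opening: 0.174
```

Run:
```python
from h import *
s=snap('scene','s6'); w=snap('wrist','w6')
a=cv2.resize(s[150:285,280:440],(450,380),interpolation=cv2.INTER_CUBIC)
b=cv2.resize(w,(350,262)); b=cv2.copyMakeBorder(b,0,118,0,0,cv2.BORDER_CONSTANT)
cv2.imwrite('pics/m6.png',np.hstack([a,b])[:,:,::-1]); 
goto([.508,-.1804,.12],np.radians(85.3),0)
P=vision.camera_params('scene'); print([proj(P,[.6075,.061,z]).round(1) for z in(.055,.067,.08)])
x=s[222:245,295:325].astype(int); m=(x[...,0]>110)&(x[...,1]<60)&(x[...,2]<70); ys,xs=np.nonzero(m); print(xs.mean()+295,ys.mean()+222,len(xs))
```

```text
shift cm [24.73  4.45 -3.84] turn [-0.0002 -0.0015  0.0012] from [0.5669 0.0629 0.1642] t 9.275
[array([306.5, 239.3]), array([306.9, 235.2]), array([307.4, 230.6])]
306.98387096774195 235.11290322580646 62
```

View pics/m6.png

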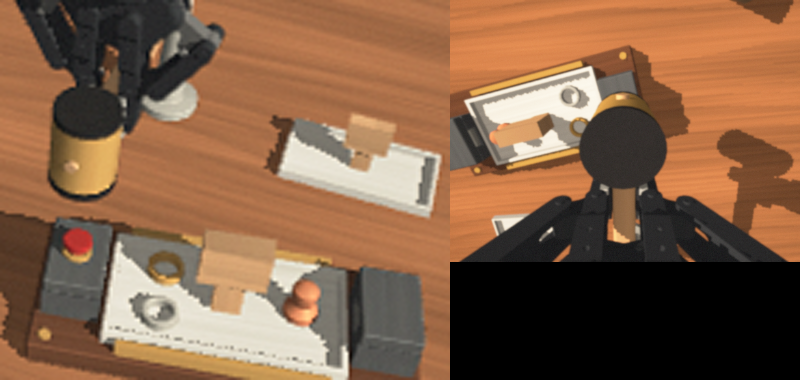

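Cap centroid moved from row 230.8 to 235.1, i.e. ~12 mm: fully down, tongues off. Take the mallet back to its spot.

{"method": "apply_moves", "body": {"increments": [{"x": 5,"y": 0,"z": -0.8,"ax": 0,"ay": 0,"az": 0,"grip": 1},{"x": 10,"y": 0,"z": -1.6,"ax": 0,"ay": 0,"az": 0,"grip": 1},{"x": 15,"y": 1,"z": -2.4,"ax": 0,"ay": 0,"az": 0,"grip": 1},{"x": 20,"y": 2,"z": -3.2,"ax": 0,"ay": 0,"az": 0,"grip": 1},{"x": 23.5,"y": 4,"z": -3.7,"ax": 0,"ay": 0,"az": 0,"grip": 1},{"x": 24.7,"y": 7,"z": -3.8,"ax": 0,"ay": 0,"az": 0,"grip": 1},{"x": 24.7,"y": 10,"z": -3.8,"ax": 0,"ay": 0,"az": 0,"grip": 1},{"x": 24.7,"y": 11,"z": -3.8,"ax": 0,"ay": 0,"az": 0,"grip": 1},{"x": 24.7,"y": 11,"z": -3.8,"ax": 0,"ay": 0,"az": 0,"grip": 1}]}}

```text
time_s: 10.4
eef_pos: [0.5079, -0.1797, 0.0537]
eef_rot: [0.478, -0.479, 0.521, -0.52]
wrist_force: [0.3, 0.1, -2.7]
opening: 0.172
```

Run:
```python
from h import *
s=snap('scene','s7')
a=cv2.resize(s[120:240,150:310],(800,600),interpolation=cv2.INTER_CUBIC)
cv2.imwrite('pics/m7.png',a[:,:,::-1]); print(pose()[0],pose()[2]['wrist_force'])
```

```text
[ 0.50867425 -0.18003865  0.05471522] [ 0.5415516  -0.48421383 -2.30823895]
```

View pics/m7.png

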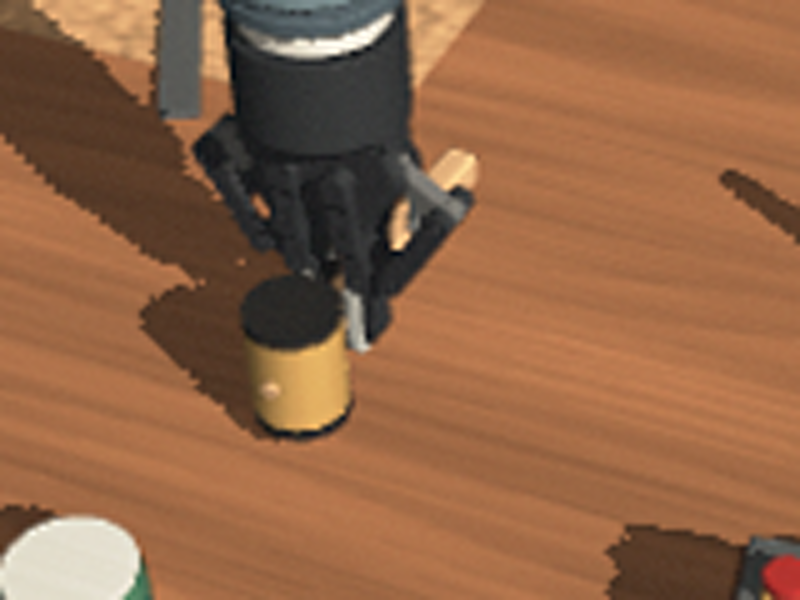

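{"method": "apply_moves", "body": {"increments": [{"x": 0,"y": 0.8,"z": 0,"ax": 0,"ay": 0,"az": 0,"grip": 1},{"x": 0,"y": 1.2,"z": 0,"ax": 0,"ay": 0,"az": 0,"grip": 1},{"x": 0,"y": 1.5,"z": 0,"ax": 0,"ay": 0,"az": 0,"grip": 1},{"x": 0,"y": 1.65,"z": 0,"ax": 0,"ay": 0,"az": 0,"grip": 1},{"x": 0,"y": 1.75,"z": 0,"ax": 0,"ay": 0,"az": 0,"grip": 1},{"x": 0,"y": 1.75,"z": 0,"ax": 0,"ay": 0,"az": 0,"grip": 1}]}}

```text
time_s: 11.2
eef_pos: [0.5088, -0.1801, 0.0375]
eef_rot: [-0.479, 0.479, -0.52, 0.521]
wrist_force: [-2.4, 0.8, 0.8]
opening: 0.175
```

Contact with the bench (−2.7 → +0.8 N). Release gently.

{"method": "apply_moves", "body": {"increments": [{"x": 0,"y": 0.03,"z": 0,"ax": 0,"ay": 0,"az": 0,"grip": 0.75},{"x": 0,"y": 0.03,"z": 0,"ax": 0,"ay": 0,"az": 0,"grip": 0.6},{"x": 0,"y": 0,"z": 0,"ax": 0,"ay": 0,"az": 0,"grip": 0.4},{"x": 0,"y": 0,"z": 0,"ax": 0,"ay": 0,"az": 0,"grip": 0.3},{"x": 0,"y": 0,"z": 0,"ax": 0,"ay": 0,"az": 0,"grip": 0.3},{"x": 0,"y": -2,"z": 0,"ax": 0,"ay": 0,"az": 0,"grip": 0.3},{"x": 0,"y": -6,"z": 0,"ax": 0,"ay": 0,"az": 0,"grip": 0.3},{"x": 0,"y": -12,"z": 0,"ax": 0,"ay": 0,"az": 0,"grip": 0.3},{"x": 0,"y": -16,"z": 0,"ax": 0,"ay": 0,"az": 0,"grip": 0.3},{"x": 0,"y": -16,"z": 0,"ax": 0,"ay": 0,"az": 0,"grip": 0.3}]}}

```text
time_s: 12.45
eef_pos: [0.5109, -0.1812, 0.2017]
eef_rot: [-0.479, 0.478, -0.517, 0.523]
wrist_force: [0.2, -0.2, -0.3]
opening: 0.701
```

Run:
```python
from h import *
s=snap('scene','s8'); w=snap('wrist','w8');t=snap('top','t8')
a=cv2.resize(s[120:240,150:310],(450,338),interpolation=cv2.INTER_CUBIC)
b=cv2.resize(w,(350,338))
cv2.imwrite('pics/m8.png',np.hstack([a,b])[:,:,::-1]);
T=t[140:225,105:240];cv2.imwrite('pics/t8c.png',cv2.resize(T,(675,425),interpolation=cv2.INTER_CUBIC)[:,:,::-1])
print(pose()[0])
```

```text
[ 0.50801906 -0.17947713  0.19631   ]
```

View pics/m8.png

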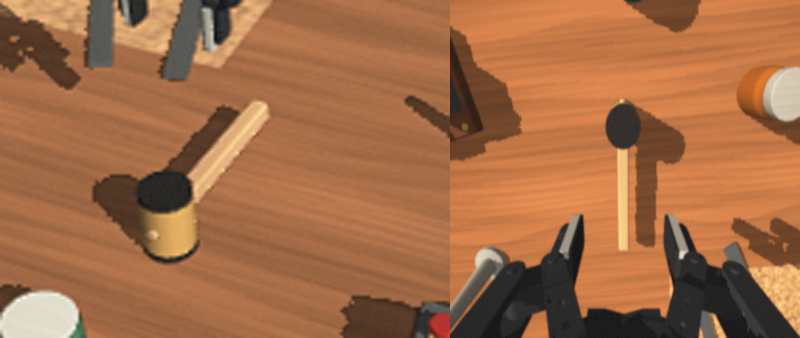

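View pics/t8c.png

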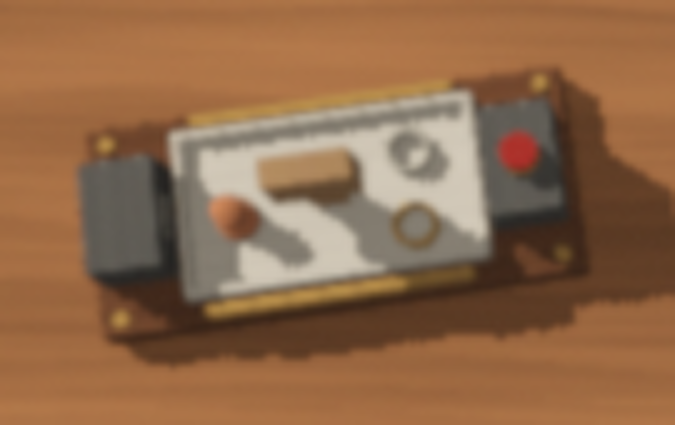

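Run:
```python
from h import *
print(pose()[2]['q'].round(3))
goto([.592,.1635,.18],np.radians(9.8))
```

```text
[-5.590e-01  1.640e-01  1.754e+00 -1.000e-03  1.224e+00  1.095e+00]
shift cm [-34.88   1.01   5.53] turn [9.0000e-04 1.3168e+00 1.3000e-03] from [ 0.508  -0.1795  0.1963] t 12.6
```

{"method": "apply_moves", "body": {"increments": [{"x": -6,"y": 0,"z": 1,"ax": 0,"ay": -0.18,"az": 0,"grip": 0.3},{"x": -12,"y": 0,"z": 2,"ax": 0,"ay": -0.36,"az": 0,"grip": 0.3},{"x": -18,"y": 0,"z": 3,"ax": 0,"ay": -0.54,"az": 0,"grip": 0.3},{"x": -24,"y": 0.4,"z": 4,"ax": 0,"ay": -0.72,"az": 0,"grip": 0.3},{"x": -29,"y": 0.6,"z": 4.8,"ax": 0,"ay": -0.9,"az": 0,"grip": 0.3},{"x": -32,"y": 0.8,"z": 5.2,"ax": 0,"ay": -1.08,"az": 0,"grip": 0.3},{"x": -34.9,"y": 1,"z": 5.5,"ax": 0,"ay": -1.26,"az": 0,"grip": 0.3},{"x": -34.9,"y": 1,"z": 5.5,"ax": 0,"ay": -1.44,"az": 0,"grip": 0.3},{"x": -34.9,"y": 1,"z": 5.5,"ax": 0,"ay": -1.62,"az": 0,"grip": 0.3},{"x": -34.9,"y": 1,"z": 5.5,"ax": 0,"ay": -1.8,"az": 0,"grip": 0.3},{"x": -34.9,"y": 1,"z": 5.5,"ax": 0,"ay": -1.825,"az": 0,"grip": 0.3},{"x": -34.9,"y": 1,"z": 5.5,"ax": 0,"ay": -1.825,"az": 0,"grip": 0.3}]}}

```text
time_s: 14.1
eef_pos: [0.5911, 0.1637, 0.1848]
eef_rot: [-0.705, 0.705, 0.058, -0.061]
wrist_force: [0.4, -0.6, 0.1]
opening: 0.7
```

Run:
```python
from h import *
snap('wrist','w9'); P=vision.camera_params('wrist'); p,R,o=pose(); print(p,R.as_matrix().round(3),o['q'].round(3))
y=np.radians(9.8);ex=np.array([np.cos(y),np.sin(y),0]);ey=np.array([-np.sin(y),np.cos(y),0])
for s in(-1,1):
  for k in(-1,1): print(s,k,proj(P,np.array([.592,.1635,.09])+s*.008*ex+k*.023*ey).round(1))
for r in pinpoint('wrist','carrier_handle')[:2]: print(r,onz(P,r['xy'],.072))
goto([.592,.1635,.072],y)
```

```text
[0.59130285 0.16367639 0.18517134] [[ 0.986 -0.003 -0.168]
 [ 0.168 -0.     0.986]
 [-0.003 -1.     0.   ]] [ 0.077  0.335  1.566 -0.     1.243 -0.091]
-1 -1 [243.9 232.7]
-1 1 [243.  175.3]
1 -1 [264.6 232.7]
1 1 [265.1 175.2]
{'xy': [251.4, 199.2], 'p': 0.78} [0.5901382  0.16112909 0.072     ]
{'xy': [27.2, 64.9], 'p': 0.77} [0.41832691 0.23360606 0.072     ]
shift cm [ 0.08 10.75 -0.03] turn [-0.     -0.0021 -0.0024] from [0.5915 0.1637 0.1855] t 14.2
```

View pics/w9.png

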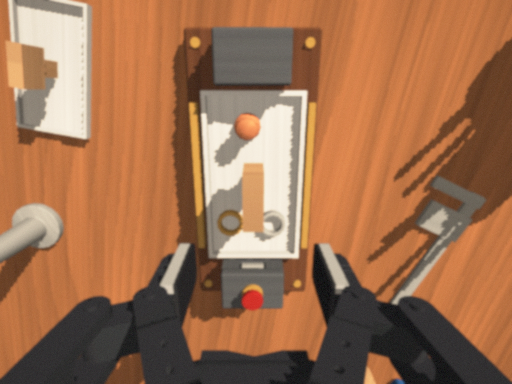

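Run:
```python
from h import *
i=cv2.imread('pics/w9.png');cv2.imwrite('pics/c9.png',cv2.resize(i[80:270,185:325],(442,600),interpolation=cv2.INTER_CUBIC))
```

```text
(no output)
```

View pics/c9.png

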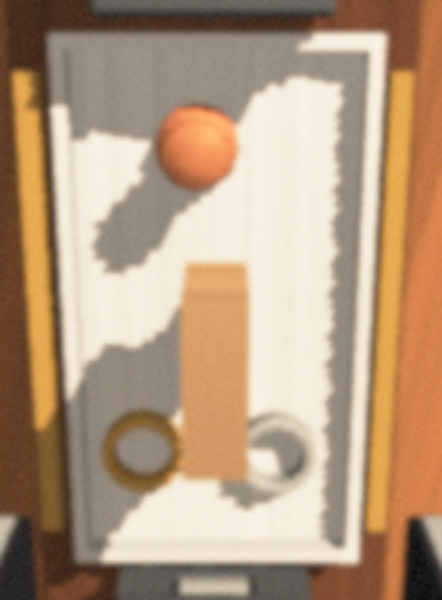

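Fin top at cols 242.6–263.6, rows 173–231, parallel to the jaws and within 1.5 mm of prediction; pin and tongues retracted. Descend and grip.

{"method": "apply_moves", "body": {"increments": [{"x": 0,"y": 4,"z": 0.1,"ax": 0,"ay": 0,"az": 0,"grip": 0.4},{"x": 0,"y": 7.5,"z": 0.1,"ax": 0,"ay": 0,"az": 0,"grip": 0.4},{"x": 0,"y": 9.8,"z": 0.1,"ax": 0,"ay": 0,"az": 0,"grip": 0.4},{"x": 0,"y": 10.7,"z": 0.1,"ax": 0,"ay": 0,"az": 0,"grip": 0.5},{"x": 0,"y": 10.7,"z": 0.1,"ax": 0,"ay": 0,"az": 0,"grip": 0.6},{"x": 0,"y": 10.7,"z": 0.1,"ax": 0,"ay": 0,"az": 0,"grip": 0.7},{"x": 0,"y": 10.7,"z": 0.1,"ax": 0,"ay": 0,"az": 0,"grip": 0.75}]}}

```text
time_s: 15.08
eef_pos: [0.5918, 0.1647, 0.0797]
eef_rot: [-0.705, 0.705, 0.059, -0.06]
wrist_force: [-0.8, -0.7, 1.1]
opening: 0.249
```

Run:
```python
from h import *
s=snap('scene','s10')
a=cv2.resize(s[180:300,280:440],(800,600),interpolation=cv2.INTER_CUBIC)
cv2.imwrite('pics/m10.png',a[:,:,::-1]); p,R,o=pose();print(p,o['wrist_force'],o['opening'],R.as_matrix()[:,1])
```

```text
[0.59168675 0.16471552 0.07956638] [ 0.04454494  0.14473445 -0.64379745] 0.25102598370326507 [-6.32579116e-04 -2.42086534e-04 -9.99999771e-01]
```

View pics/m10.png

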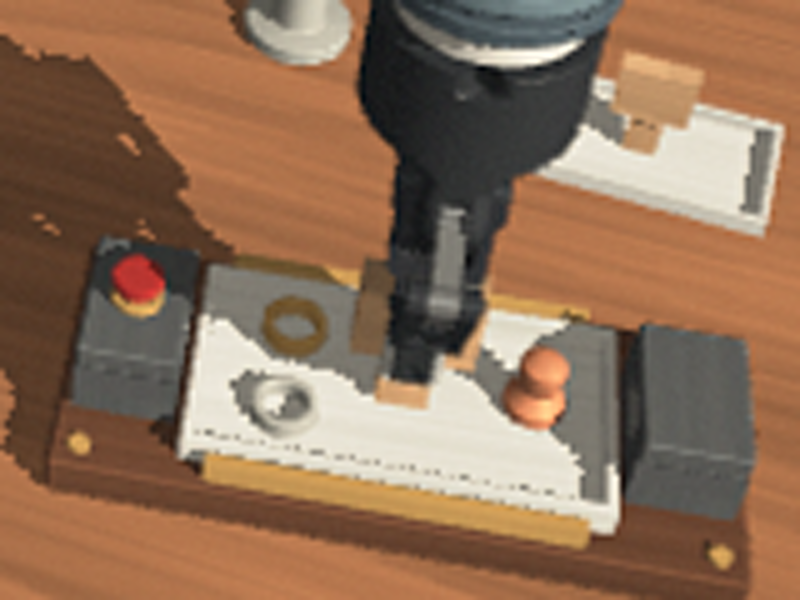

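The fingers straddle the fin near its centre, contents untouched. Close gently.

{"method": "apply_moves", "body": {"increments": [{"x": 0,"y": 0,"z": 0,"ax": 0,"ay": 0,"az": 0,"grip": 0.79},{"x": 0,"y": 0,"z": 0,"ax": 0,"ay": 0,"az": 0,"grip": 0.82},{"x": 0,"y": 0,"z": 0,"ax": 0,"ay": 0,"az": 0,"grip": 0.85},{"x": 0,"y": 0,"z": 0,"ax": 0,"ay": 0,"az": 0,"grip": 0.88},{"x": 0,"y": 0,"z": 0,"ax": 0,"ay": 0,"az": 0,"grip": 0.9},{"x": 0,"y": 0,"z": 0,"ax": 0,"ay": 0,"az": 0,"grip": 0.9},{"x": 0,"y": 0,"z": 0,"ax": 0,"ay": 0,"az": 0,"grip": 0.9}]}}

```text
time_s: 16.0
eef_pos: [0.5917, 0.1647, 0.08]
eef_rot: [-0.705, 0.705, 0.059, -0.06]
wrist_force: [-4.1, -0.8, 5.4]
opening: 0.177
```

{"method": "apply_moves", "body": {"increments": [{"x": 0,"y": -0.2,"z": 0,"ax": 0,"ay": 0,"az": 0,"grip": 0.9},{"x": 0,"y": -0.5,"z": 0,"ax": 0,"ay": 0,"az": 0,"grip": 0.9},{"x": 0,"y": -0.8,"z": 0,"ax": 0,"ay": 0,"az": 0,"grip": 0.9},{"x": 0,"y": -1.1,"z": 0,"ax": 0,"ay": 0,"az": 0,"grip": 0.9},{"x": 0,"y": -1.4,"z": 0,"ax": 0,"ay": 0,"az": 0,"grip": 0.9},{"x": 0,"y": -1.5,"z": 0,"ax": 0,"ay": 0,"az": 0,"grip": 0.9},{"x": 0,"y": -1.5,"z": 0,"ax": 0,"ay": 0,"az": 0,"grip": 0.9}]}}

```text
time_s: 16.88
eef_pos: [0.5918, 0.1648, 0.0951]
eef_rot: [-0.705, 0.705, 0.059, -0.06]
wrist_force: [0.9, 0.0, -4.5]
opening: 0.182
```

Run:
```python
from h import *
s=snap('scene','s11')
a=cv2.resize(s[180:300,280:440],(800,600),interpolation=cv2.INTER_CUBIC)
cv2.imwrite('pics/m11.png',a[:,:,::-1]); p,R,o=pose();print(p,o['wrist_force'],o['torque'],o['opening'],R.as_matrix()[:,1])
```

```text
[0.59167705 0.16473891 0.09498162] [ 0.03554587  0.57933364 -3.87621996] [-0.01655869  0.02242319  0.03714478] 0.17687041058626626 [-6.66142830e-04 -2.50285761e-04 -9.99999747e-01]
```

View pics/m11.png

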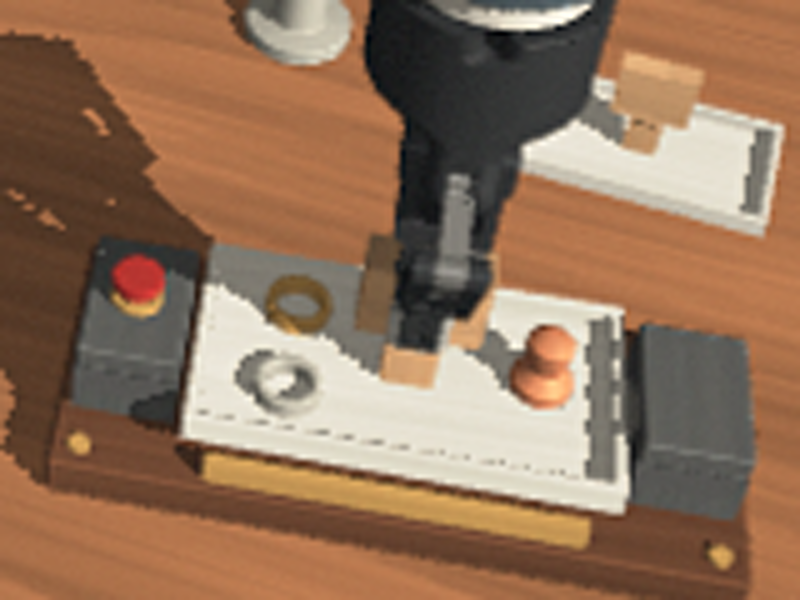

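Tray is level and rising clear, rings flat, finial upright. Continue straight up another ~10 cm, gently.

{"method": "apply_moves", "body": {"increments": [{"x": 0,"y": -0.3,"z": 0,"ax": 0,"ay": 0,"az": 0,"grip": 0.9},{"x": 0,"y": -0.8,"z": 0,"ax": 0,"ay": 0,"az": 0,"grip": 0.9},{"x": 0,"y": -1.4,"z": 0,"ax": 0,"ay": 0,"az": 0,"grip": 0.9},{"x": 0,"y": -2,"z": 0,"ax": 0,"ay": 0,"az": 0,"grip": 0.9},{"x": 0,"y": -2.6,"z": 0,"ax": 0,"ay": 0,"az": 0,"grip": 0.9},{"x": 0,"y": -3.2,"z": 0,"ax": 0,"ay": 0,"az": 0,"grip": 0.9},{"x": 0,"y": -3.8,"z": 0,"ax": 0,"ay": 0,"az": 0,"grip": 0.9},{"x": 0,"y": -4.4,"z": 0,"ax": 0,"ay": 0,"az": 0,"grip": 0.9},{"x": 0,"y": -4.9,"z": 0,"ax": 0,"ay": 0,"az": 0,"grip": 0.9},{"x": 0,"y": -5.2,"z": 0,"ax": 0,"ay": 0,"az": 0,"grip": 0.9},{"x": 0,"y": -5.3,"z": 0,"ax": 0,"ay": 0,"az": 0,"grip": 0.9}]}}

```text
time_s: 18.3
eef_pos: [0.5918, 0.1647, 0.1482]
eef_rot: [-0.705, 0.705, 0.059, -0.06]
wrist_force: [0.5, 0.2, -3.4]
opening: 0.179
```

{"method": "apply_moves", "body": {"increments": [{"x": 0,"y": -0.3,"z": 0,"ax": 0,"ay": 0,"az": 0,"grip": 0.9},{"x": 0,"y": -0.8,"z": 0,"ax": 0,"ay": 0,"az": 0,"grip": 0.9},{"x": 0,"y": -1.4,"z": 0,"ax": 0,"ay": 0,"az": 0,"grip": 0.9},{"x": 0,"y": -2,"z": 0,"ax": 0,"ay": 0,"az": 0,"grip": 0.9},{"x": 0,"y": -2.6,"z": 0,"ax": 0,"ay": 0,"az": 0,"grip": 0.9},{"x": 0,"y": -3.2,"z": 0,"ax": 0,"ay": 0,"az": 0,"grip": 0.9},{"x": 0,"y": -3.8,"z": 0,"ax": 0,"ay": 0,"az": 0,"grip": 0.9},{"x": 0,"y": -4.3,"z": 0,"ax": 0,"ay": 0,"az": 0,"grip": 0.9},{"x": 0,"y": -4.6,"z": 0,"ax": 0,"ay": 0,"az": 0,"grip": 0.9},{"x": 0,"y": -4.7,"z": 0,"ax": 0,"ay": 0,"az": 0,"grip": 0.9},{"x": 0,"y": -4.7,"z": 0,"ax": 0,"ay": 0,"az": 0,"grip": 0.9},{"x": 0,"y": -4.7,"z": 0,"ax": 0,"ay": 0,"az": 0,"grip": 0.9}]}}

```text
time_s: 19.8
eef_pos: [0.5916, 0.1648, 0.1949]
eef_rot: [-0.705, 0.705, 0.059, -0.06]
wrist_force: [-0.3, 0.0, -4.0]
opening: 0.178
```

Run:
```python
from h import *
for i in range(4):
    s=snap('scene',f's12_{i}'); p,R,o=pose();print(p.round(4),o['wrist_force'].round(2),o['opening'],abs(o['dq']).max())
w=snap('wrist','w12')
a=cv2.resize(s[120:300,250:450],(450,405),interpolation=cv2.INTER_CUBIC); b=cv2.resize(w,(350,262)); b=cv2.copyMakeBorder(b,0,143,0,0,cv2.BORDER_CONSTANT)
cv2.imwrite('pics/m12.png',np.hstack([a,b])[:,:,::-1])
for r in pinpoint('scene','carrier_tray')[:2]:print(r)
print(R.as_matrix()[:,1])
y=np.radians(9.7);ex=np.array([np.cos(y),np.sin(y),0]);ey=np.array([-np.sin(y),np.cos(y),0]);P=vision.camera_params('scene')
c=np.array([p[0],p[1]-0,p[2]-.08+.02+.012])
for sx,sy in((1,-1),(1,1),(-1,1),(-1,-1)): 
    u=proj(P,c+sx*.045*ex+sy*.08*ey); print(((u-[250,120])*2.25).round(0))
```

```text
[0.5916 0.1648 0.1949] [-0.22  0.02 -3.59] 0.17747750467280893 0.0034263887874190547
[0.5917 0.1647 0.1949] [ 0.06 -0.1  -3.35] 0.18142846425629597 0.0031226475206676007
[0.5917 0.1648 0.195 ] [ 0.23 -0.92 -3.15] 0.17884357028776499 0.001383460938434077
[0.5917 0.1647 0.195 ] [ 0.64 -0.1  -3.24] 0.17674925144405776 0.0025472231553436125
{'xy': [370.6, 218.7], 'p': 0.73}
{'xy': [408.3, 208.5], 'p': 0.67}
[-8.01800803e-04 -2.60611239e-04 -9.99999645e-01]
[159. 240.]
[378. 275.]
[373. 190.]
[172. 161.]
```

View pics/m12.png

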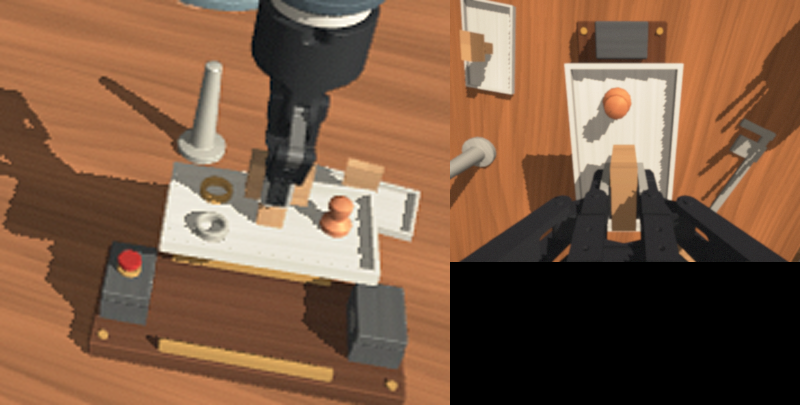

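Rim corners match a level tray (predicted (159,240), (378,275), (172,161), seen within a few pixels). The underside is at about 0.135 m, the contents are in place, and the arm is still.

Run:
```python
from h import *
print(ticket.hand_in())
```

```text
the job is handed in; nothing more can be done
None
```

The job is done and handed in at about 20 s of the 67 s limit.

- **Pin:** I took the mallet by its handle and pressed the red-capped pin down with the mallet's head. It went down to its stop: the cap moved about 12 mm in the image, and the force rose to about 19 N with no further motion. Both tongues then showed clear of the tray's rim.
- **Mallet:** I stood it back on the bench at its original spot and let it go. A picture afterwards showed it upright and about 20 cm clear of the fixture.
- **Tray:** I gripped the larger, docked handle and lifted the tray straight up 11.5 cm. The underside is now about 13.5 cm above the bench. The rim corners matched a level tray within a few pixels. Both rings lie flat, the finial stands, and the arm readings were steady.

- **Refused call:** the first move call came back as "invalid input" because I had left out some keys. Nothing moved, and I repeated it with every key filled in.
- **Grip force:** it could not be measured. I commanded closure 0.9 instead of fully shut to keep it mild, and saw no trembling or slip.
- **Jar, ring cone, wooden block and tin:** I kept clear of these but made no separate final check of them.

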